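# Zero the bench mill and set it three clicks open

### The arm

A 7-joint arm with a two-finger parallel gripper is mounted at the origin on a cart in front of the work surface, level with it; the furniture and walls round the work are solid. World frame = base frame: x ahead of the robot, y to its left, z up, the work surface at z = 0. Lengths are in m, angles in rad, forces in N, time in s.
With the tool pointing down it reaches from about 0.425 to 0.925 m from the base axis. Payload 6.8 kg.
Tool frame: the origin (TCP) lies midway between the tips of the shut fingers; the grasp point (between the pads) lies 19 mm behind it; z points along the fingers, y is the line along which they close (so a half turn about z gives the same grasp; the last joint's range is limited). The gripper opens to 85 mm and grips with 20 to 120 N. Pads are 22 mm wide; open, the fingers measure 114 mm over their backs; the gripper's body (76 mm by 85 mm) begins 54 mm behind the grasp point. The pads swing forward as they close: fully open they stand 13 mm farther back than shut.
Start: joints at [-1.353, 0.477, 0.022, 1.555, -0.011, 1.109, -0.083], TCP at [0.216, 0.64, 0.231] pointing down, gripper open.
Joint ranges: [-2.96, 2.96], [-0.34, 2.1], [-1.41, 1.46], [0.24, 2.44], [-1.37, 4.51], [0.17, 1.92], [-2.96, 2.96]. Speed limits (rad/s): [2.39, 2.39, 3.14, 3.14, 3.14, 3.14, 3.14].

### API

Orientations are given as a unit quaternion [w, x, y, z].
In Python, from station import * gives the robot as it stands. The module is installed in compiled form; this text tells all that it offers.
- The arm moves only by the shell command python3 -m jog 'ROWS' [OPENING] [FORCE]. ROWS is JSON, a list of rows, each an object of numbers: "x", "y", "z": the shift along the tool's x, y, z in m; "ax", "ay", "az": the turn, a rotation vector about the tool's x, y, z in rad. In form: [{"x": .., "y": .., "z": .., "ax": .., "ay": .., "az": ..}, ...]. A call has 1 to 12 rows; each row is the pose to reach, as a shift and turn from the pose commanded when the call began, along the tool's axes at that moment; what a row does not reach only later rows make up. A row lasts 1/10 s, in which the tool goes at most 50 mm and 8.59 degrees, less where a joint would pass 70% of its speed; a pose out of reach is approached as far as the arm can. A call with a gripper value outside its range is refused whole. OPENING is the opening, from 0 (shut) to 1 (fully open), set as the call begins (- or left out, the last holds). The fingers move at their own pace and stop on an object; FORCE is the grip in N (left out, the last holds). Time passes only in rows, so rows that repeat a pose let the fingers close. It gives the time, the measured TCP pose, the force, the opening and the grip force at its end, in the units of the state.
- get_obs(): the state, without advancing time (a new reading comes with each control period).
- read_camera(name): name is "scene" or "top"; returns the picture (420x560x3 uint8, red, green, blue); there is no depth.
- camera_params(name): a dict with "K" (3x3 intrinsics, pixels), "D" ([k1, k2, p1, p2, k3] as OpenCV has them; the pictures are not rectified), "origin" and "attitude" of the camera in the world. Camera axes: x right, y up, looking along -z (the intrinsics and any distortion apply to the point x, -y, -z); pixel columns grow to the right and rows downward; lengths in m; the calibration is good to about 2 mm. A picture is of the moment at which its call begins. camera_params takes no time and is no camera call.
- hand_in(): hands the job in; it is judged then, once.
The state is a dict: "t": time; "q": joint angles; "joint_vel": joint speeds; "joint_torque": joint torques, N m; "eef_pos": TCP position; "tool_rot": TCP orientation; "contact_force": force on the tool from outside, world axes, zero at the start; "torque": the same for the moment, N m; "gripper_width": opening from 0.0 (shut) to 1.0 (fully open); "grasp_force": force on a finger pad.
Only numpy, scipy, OpenCV 4.12 (cv2) and the standard library are available. Lean on these libraries where they do the work, as an engineer would, in place of code of your own. Each camera call takes 0.05 s, during which the arm holds its last target. There are 200 camera calls.

### The job

The little bench mill needs its grind set afresh: turn the knurled adjusting ring on its top clockwise until the burrs touch and it stops, then back it off exactly three clicks anticlockwise and let go of it. Leave the jars, the tin and the label roll round the mill where they stand.

Things in the scene. Friction and masses are not known exactly. Their poses are not given: they have to be found in the camera images.
- mill: bench mill, screwed down: beech drawer box 120 x 120 x 68 mm on a 136 mm square foot, grey dome above with a flat top (46 mm radius, 104 mm high) bearing 18 dark ticks, one per click. Origin: centre of its underside, on the ring's axis. Drawer knob at -x, steel funnel (radius 30 mm, 98 mm out) at +x, crank out to 110 mm at +y. Nothing but the ring is higher than 104 mm.
- ring_grip (a point): on the adjusting ring's vertical axis at grip height, 124 mm over the table; axes turn with it. The ring is a round knurled aluminium knob 50 mm across, gripped from above at any yaw between heights 110 and 136 mm; below it a thin skirt 62 mm across (104 to 110 mm high), on top a dark nut 16 mm across that ends 141 mm high.
- ring_index (a point): point 30 mm from the ring's axis, at grip height, in the direction of the dark index rib on the ring's top and the dark pointer on its skirt (turns with the ring)
- ring (a joint): turn of the ring in rad: 0 = burrs touching (hard stop), growing anticlockwise seen from above, to 2.79 at its other stop. A sprung detent clicks every 20 degrees (0.349 rad): it rests at 0, 0.349, 0.698, 1.047 ..., takes about 0.12 N m to turn, and settles into the nearer click when let go (unless right between two). It starts four to seven clicks from touching.
- jar_left: amber glass jar with black lid, 68 mm across, 78 mm high, standing loose to the left of the mill; origin: centre of its underside
- jar_right: same kind of jar, standing loose to the right of the mill; origin: centre of its underside
- wick_tin: round pale tin, 68 mm across, 36 mm high, standing loose at the right front of the mill; origin: centre of its underside
- label_roll: roll of stickers lying flat, 66 mm across, 30 mm high, loose at the left front of the mill; origin: centre of its underside

How it is judged:
On the way:
1. the ring is turned clockwise until the burrs touch (within 0.08 rad of the stop) (value of joint ring below 0.08 rad), for 0.1 s.
At the end, for the whole second after the job is handed in: after having touched, the ring rests at the third click back from the burrs' touching point (1.047 rad, within 0.15 rad) and is still (value of joint ring between 0.897 and 1.197 rad and velocity of joint ring between -0.05 and 0.05 rad/s).
It fails at once if a jar, the tin or the label roll beside the mill is shifted by more than 30 mm or tipped over (distance of any of jar_left, jar_right, wick_tin, label_roll from where it was at the start of the episode above 0.03 m or angle between any of jar_left, jar_right, wick_tin, label_roll's own z axis and vertical above 0.5 rad).
It also fails if it takes over 45 s, if anything falls off the work surface, if the arm or the gripper's body presses on something with over 40 N, if the wrist force passes 120 N, or if a joint passes its speed limit or range.

## Working session

There is one attempt and no reset: what is moved stays moved. The work goes in short steps, Python scripts to look and compute and a shell command to move; the robot and the scene stay as the last step left them, time stands still between calls to the robot, and variables do not carry over. Pictures are saved under pics/ and viewed, at most 10 in all, crops included, and the job is handed in when it is done.

```bash
mkdir -p pics; python3 - <<'E'
from station import *
import cv2
for n in("scene","top"):
    cv2.imwrite(f"pics/{n}0.png",read_camera(n)[:,:,::-1]); p=camera_params(n); print(n,p)
o=get_obs();print(o)
E
```

```text
scene {'K': array([[414.18394275,   0.        , 274.18786949],
       [  0.        , 414.18394275, 213.4183452 ],
       [  0.        ,   0.        ,   1.        ]]), 'D': array([-0.07339815,  0.        ,  0.        ,  0.        ,  0.        ]), 'origin': array([ 0.08379824, -0.33548463,  0.81490668]), 'attitude': array([ 0.86423454,  0.30459383, -0.14112076, -0.37470814])}
top {'K': array([[418.26284383,   0.        , 276.22416798],
       [  0.        , 418.26284383, 204.83014398],
       [  0.        ,   0.        ,   1.        ]]), 'D': array([-0.10245966,  0.        ,  0.        ,  0.        ,  0.        ]), 'origin': array([0.34036068, 0.07211939, 0.93789387]), 'attitude': array([-0.6589902 , -0.06942209,  0.07734944,  0.74493594])}
{'t': 0.1, 'q': array([-1.35310809,  0.47775708,  0.0223143 ,  1.55633906, -0.01154898,
        1.10928296, -0.08314224]), 'joint_vel': array([-3.36619472e-04, -2.12136546e-03, -4.79083905e-04, -1.48358176e-03,
       -1.47054791e-03,  2.11564101e-05,  3.91805920e-05]), 'joint_torque': array([ 4.39950600e-03, -5.97758710e+01,  1.61422905e+00, -2.81956440e+01,
        1.29577535e-02,  4.97450194e-03, -1.65361109e-05]), 'eef_pos': array([0.21584849, 0.63900207, 0.23040149]), 'tool_rot': array([-1.02429329e-04,  1.62183875e-01,  9.86760205e-01, -8.23710893e-04]), 'contact_force': array([ 0.4429128 , -0.92933561,  0.22121769]), 'torque': array([-0.0038019 , -0.0634885 ,  0.00141877]), 'grasp_force': 0.0, 'gripper_width': 1.000187014362749}
```

View pics/top0.png

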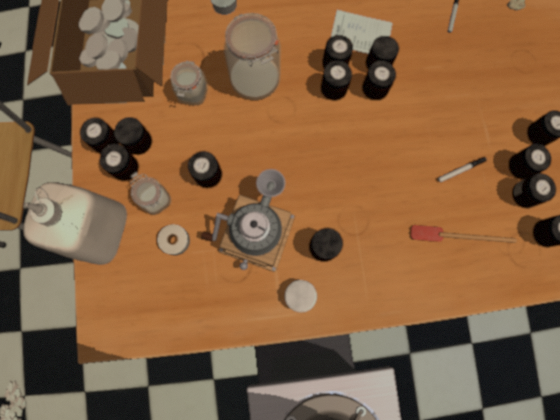

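View pics/scene0.png

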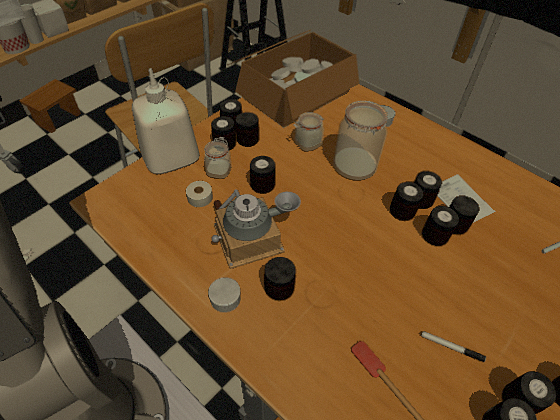

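The top view shows the mill at about (256,228), its ring at about (257,225), the funnel at (270,184) and the crank to the left. The jars are at (204,168) and (326,244), the tin at (300,296) and the roll at (173,239). Next I'll measure the ring centre and zoom in on it.

```bash
cat >h.py <<'E'
from station import *
import cv2,numpy as np
from scipy.spatial.transform import Rotation as R
def ray(n,uv):
    p=camera_params(n);u=cv2.undistortPoints(np.array([[uv]],float),p["K"],p["D"])[0,0]
    q=p["attitude"];r=R.from_quat([q[1],q[2],q[3],q[0]]).as_matrix()
    return p["origin"],r@np.array([u[0],-u[1],-1])
def on(n,uv,z):
    o,d=ray(n,uv);return o+d*(z-o[2])/d[2]
def pix(n,P):
    p=camera_params(n);q=p["attitude"];r=R.from_quat([q[1],q[2],q[3],q[0]]).as_matrix()
    c=r.T@(np.array(P)-p["origin"]);c=c*[1,-1,-1]
    return cv2.projectPoints(c[None],np.zeros(3),np.zeros(3),p["K"],p["D"])[0][0,0]
E
python3 - <<'E'
from h import *
a=cv2.imread("pics/top0.png")[180:276,195:323];b=cv2.imread("pics/scene0.png")[180:276,190:318]
cv2.imwrite("pics/z0.png",np.vstack([cv2.resize(i,None,fx=6,fy=6,interpolation=cv2.INTER_CUBIC)[:300*2] for i in[a]]))
cv2.imwrite("pics/z1.png",cv2.resize(b,None,fx=6,fy=6,interpolation=cv2.INTER_CUBIC))
for n,uv,z in(("top",(257,225),.136),("scene",(246,204),.136),("top",(270,182),.08),("top",(204,163),.078),("top",(327,242),.078),("top",(300,295),.036),("top",(173,239),.03)):print(n,uv,on(n,uv,z).round(3))
E
```

```text
top (257, 225) [0.474 0.095 0.136]
scene (246, 204) [0.475 0.095 0.136]
top (270, 182) [0.571 0.058 0.08 ]
top (204, 163) [0.631 0.195 0.078]
top (327, 242) [ 0.43  -0.043  0.078]
top (300, 295) [0.33  0.024 0.036]
top (173, 239) [0.482 0.285 0.03 ]
```

View pics/z0.png

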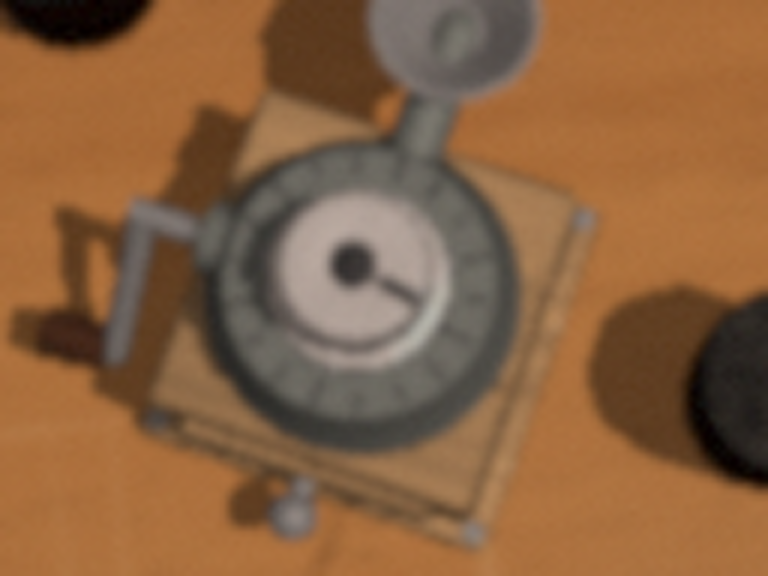

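View pics/z1.png

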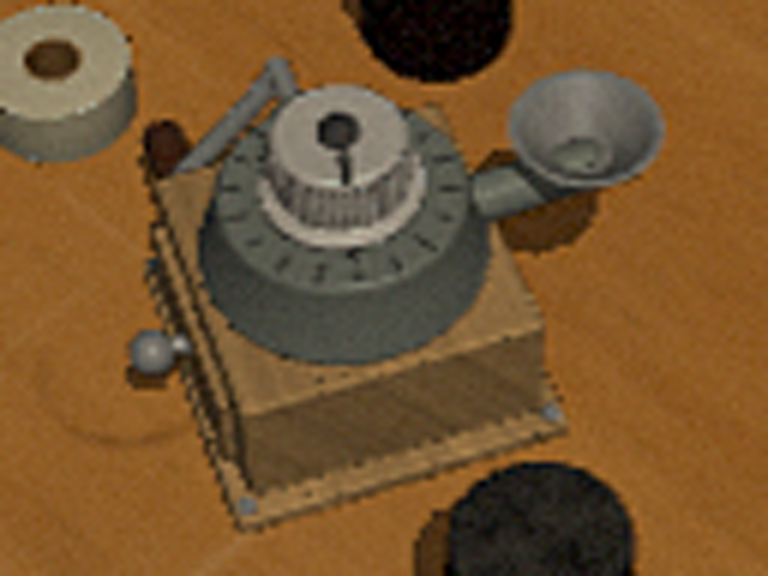

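The close crops show the ring's top centre at about (254.7,225.3) in the top view and (246.8,202.8) in the scene view. The rib points to the lower right in the top view. The tall bottle lies near the approach path, so I'll triangulate it as well.

```bash
python3 - <<'E'
from h import *
def tri(a,b):
    o1,d1=ray("top",a);o2,d2=ray("scene",b)
    s=np.linalg.lstsq(np.c_[d1,-d2],o2-o1,rcond=None)[0]
    p,q=o1+d1*s[0],o2+d2*s[1];return (p+q)/2,np.linalg.norm(p-q)
print(tri((254.7,225.3),(246.8,202.8)))
print("bottle",tri((42,207),(154,85)),on("top",(100,262),0),on("top",(120,210),0))
c=on("top",(254.7,225.3),.136);c2=on("scene",(246.8,202.8),.136);print(c,c2)
m=(c+c2)/2
o=get_obs();q=o["tool_rot"];T=R.from_quat([q[1],q[2],q[3],q[0]])
print(T.as_matrix().round(3))
for w in([.17,.42,.4],[.33,.3,.4],[m[0],m[1],.25],[m[0],m[1],.108]):print(w,T.inv().apply(np.array(w)-o["eef_pos"]).round(3))
E
```

```text
(array([0.47585017, 0.09743023, 0.13636233]), np.float64(0.005786593949801997))
bottle (array([0.53481183, 0.47082524, 0.23258263]), np.float64(0.0017284413522858364)) [0.45424477 0.46352208 0.        ] [0.56935231 0.41078794 0.        ]
[0.47348901 0.09906284 0.136     ] [0.4786226 0.0962437 0.136    ]
[[-0.947  0.32  -0.   ]
 [ 0.32   0.947 -0.002]
 [-0.    -0.002 -1.   ]]
[0.17, 0.42, 0.4] [-0.027 -0.222 -0.169]
[0.33, 0.3, 0.4] [-0.217 -0.285 -0.169]
[np.float64(0.47605580265734215), np.float64(0.09765327105634268), 0.25] [-0.42  -0.43  -0.019]
[np.float64(0.47605580265734215), np.float64(0.09765327105634268), 0.108] [-0.42  -0.429  0.123]
```

```bash
python3 -m jog '[{"z":-0.05},{"z":-0.1},{"z":-0.14},{"x":-0.03,"y":-0.03,"z":-0.14},{"x":-0.07,"y":-0.07,"z":-0.14},{"x":-0.105,"y":-0.105,"z":-0.14},{"x":-0.14,"y":-0.14,"z":-0.14},{"x":-0.175,"y":-0.175,"z":-0.14},{"x":-0.21,"y":-0.21,"z":-0.14},{"x":-0.245,"y":-0.245,"z":-0.14},{"x":-0.28,"y":-0.28,"z":-0.14},{"x":-0.28,"y":-0.28,"z":-0.14}]' 1; python3 - <<'E'
from h import *
o=get_obs();q=o["tool_rot"];T=R.from_quat([q[1],q[2],q[3],q[0]])
print(o["q"].round(3),T.inv().apply(np.array([.476,.0977,.25])-o["eef_pos"]).round(3))
E
```

```text
[-1.353  0.478  0.022  1.556 -0.012  1.109 -0.083] [-0.42  -0.43  -0.019]validation failed for argument at $[0]...
```

```bash
python3 -m jog '[{"x":0,"y":0,"z":-0.05,"ax":0,"ay":0,"az":0},{"x":0,"y":0,"z":-0.1,"ax":0,"ay":0,"az":0},{"x":0,"y":0,"z":-0.14,"ax":0,"ay":0,"az":0},{"x":-0.03,"y":-0.03,"z":-0.14,"ax":0,"ay":0,"az":0},{"x":-0.07,"y":-0.07,"z":-0.14,"ax":0,"ay":0,"az":0},{"x":-0.105,"y":-0.105,"z":-0.14,"ax":0,"ay":0,"az":0},{"x":-0.14,"y":-0.14,"z":-0.14,"ax":0,"ay":0,"az":0},{"x":-0.175,"y":-0.175,"z":-0.14,"ax":0,"ay":0,"az":0},{"x":-0.21,"y":-0.21,"z":-0.14,"ax":0,"ay":0,"az":0},{"x":-0.245,"y":-0.245,"z":-0.14,"ax":0,"ay":0,"az":0},{"x":-0.28,"y":-0.28,"z":-0.14,"ax":0,"ay":0,"az":0},{"x":-0.28,"y":-0.28,"z":-0.14,"ax":0,"ay":0,"az":0}]' 1; cat >s.py <<'E'
from h import *
o=get_obs();q=o["tool_rot"];T=R.from_quat([q[1],q[2],q[3],q[0]])
print(o["t"],o["q"].round(3),o["eef_pos"].round(4),o["contact_force"].round(1),o["torque"].round(2),"g",o["gripper_width"],o["grasp_force"])
y=T.as_matrix()[:,1];print("yaw y-axis deg",np.degrees(np.arctan2(y[1],y[0])).round(1),"tool z",T.as_matrix()[:,2].round(3))
for z in(.25,.108):print("to",z,T.inv().apply(np.array([.476,.0977,z])-o["eef_pos"]).round(4))
E
python3 s.py
```

```text
t: 1.3
eef_pos: [0.3949, 0.2778, 0.3715]
tool_rot: [0.001, 0.167, 0.986, -0.001]
contact_force: [-0.8, -0.4, -0.2]
gripper_width: 1.001
grasp_force: 0.0
1.3 [-0.967  0.034  0.232  1.817 -0.007  1.292  0.501] [0.3949 0.2778 0.3715] [-0.8 -0.4 -0.2] [0.04 0.04 0.04] g 1.0009838219414025 0.0
yaw y-axis deg 70.7 tool z [ 0.001 -0.001 -1.   ]
to 0.25 [-0.1359 -0.1431  0.1218]
to 0.108 [-0.1357 -0.1429  0.2638]
```

```bash
python3 -m jog '[{"x":-0.03,"y":-0.03,"z":0,"ax":0,"ay":0,"az":-0.14},{"x":-0.06,"y":-0.06,"z":0,"ax":0,"ay":0,"az":-0.28},{"x":-0.09,"y":-0.095,"z":0,"ax":0,"ay":0,"az":-0.42},{"x":-0.115,"y":-0.12,"z":0,"ax":0,"ay":0,"az":-0.56},{"x":-0.136,"y":-0.143,"z":0,"ax":0,"ay":0,"az":-0.7},{"x":-0.136,"y":-0.143,"z":0.03,"ax":0,"ay":0,"az":-0.84},{"x":-0.136,"y":-0.143,"z":0.06,"ax":0,"ay":0,"az":-0.98},{"x":-0.136,"y":-0.143,"z":0.09,"ax":0,"ay":0,"az":-1.12},{"x":-0.136,"y":-0.143,"z":0.12,"ax":0,"ay":0,"az":-1.26},{"x":-0.136,"y":-0.143,"z":0.14,"ax":0,"ay":0,"az":-1.4},{"x":-0.136,"y":-0.143,"z":0.16,"ax":0,"ay":0,"az":-1.54},{"x":-0.136,"y":-0.143,"z":0.16,"ax":0,"ay":0,"az":-1.68}]' 1; python3 s.py
```

```text
t: 2.5
eef_pos: [0.4726, 0.1055, 0.2084]
tool_rot: [-0.003, -0.629, 0.777, 0.001]
contact_force: [0.1, -0.1, -0.9]
gripper_width: 0.994
grasp_force: 0.0
2.5 [-0.64   0.192  0.333  2.039 -0.077  0.928  2.665] [0.4726 0.1055 0.2084] [ 0.1 -0.1 -0.9] [-0.02  0.01 -0.03] g 0.9943275389441789 0.0
yaw y-axis deg 167.9 tool z [-0.005 -0.002 -1.   ]
to 0.25 [ 0.007  -0.0047 -0.0416]
to 0.108 [ 0.0066 -0.0054  0.1004]
```

```bash
python3 -m jog '[{"x":0,"y":0,"z":0.02,"ax":0,"ay":0,"az":0},{"x":0,"y":0,"z":0.03,"ax":0,"ay":0,"az":0},{"x":0,"y":0,"z":0.03,"ax":0,"ay":0,"az":0}]' 1; python3 s.py; python3 - <<'E'
from h import *
a=cv2.imread("pics/top0.png")
t=read_camera("top")[:,:,::-1];s=read_camera("scene")[:,:,::-1]
cv2.imwrite("pics/c1.png",np.hstack([cv2.resize(i,(399,500),interpolation=cv2.INTER_CUBIC) for i in(t[160:285,205:305],s[130:255,195:295])]))
E
```

```text
t: 2.8
eef_pos: [0.4735, 0.1055, 0.1798]
tool_rot: [-0.002, -0.626, 0.779, 0.0]
contact_force: [-0.3, -0.0, 0.0]
gripper_width: 0.998
grasp_force: 0.0
2.8 [-0.631  0.233  0.328  2.067 -0.098  0.859  2.678] [0.4735 0.1055 0.1798] [-0.3 -0.   0. ] [-0.04 -0.06 -0.03] g 0.9978428754133135 0.0
yaw y-axis deg 167.6 tool z [-0.003 -0.001 -1.   ]
to 0.25 [ 0.0072 -0.0039 -0.0702]
to 0.108 [ 0.0069 -0.0043  0.0718]
```

View pics/c1.png

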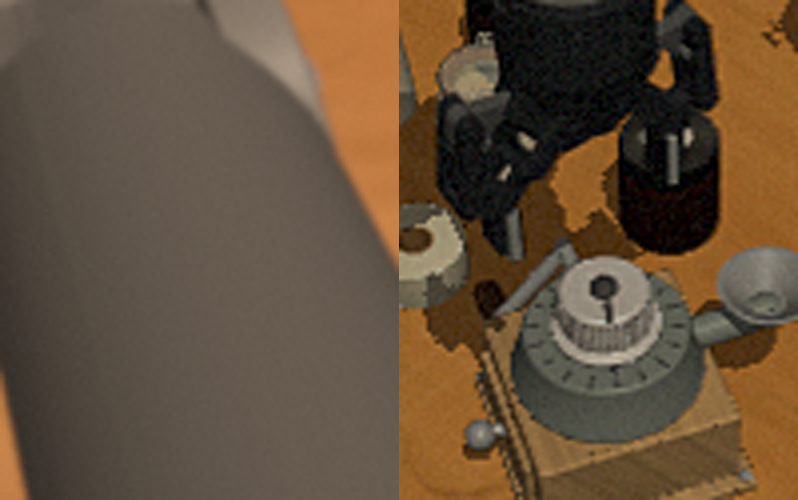

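The scene view shows both fingertips, at about (510,255) and (672,180) in the crop, hanging above the ring. The arm hides the ring in the top view. I'll correct the offset, go down and close the fingers.

```bash
python3 -m jog '[{"x":0.007,"y":-0.004,"z":0,"ax":0,"ay":0,"az":0},{"x":0.007,"y":-0.004,"z":0.02,"ax":0,"ay":0,"az":0},{"x":0.007,"y":-0.004,"z":0.04,"ax":0,"ay":0,"az":0},{"x":0.007,"y":-0.004,"z":0.06,"ax":0,"ay":0,"az":0},{"x":0.007,"y":-0.004,"z":0.071,"ax":0,"ay":0,"az":0},{"x":0.007,"y":-0.004,"z":0.071,"ax":0,"ay":0,"az":0},{"x":0.007,"y":-0.004,"z":0.071,"ax":0,"ay":0,"az":0}]' 1; python3 s.py; python3 -m jog '[{"x":0,"y":0,"z":0,"ax":0,"ay":0,"az":0},{"x":0,"y":0,"z":0,"ax":0,"ay":0,"az":0},{"x":0,"y":0,"z":0,"ax":0,"ay":0,"az":0},{"x":0,"y":0,"z":0,"ax":0,"ay":0,"az":0},{"x":0,"y":0,"z":0,"ax":0,"ay":0,"az":0},{"x":0,"y":0,"z":0,"ax":0,"ay":0,"az":0},{"x":0,"y":0,"z":0,"ax":0,"ay":0,"az":0}]' 0 30; python3 s.py
```

```text
t: 3.6
eef_pos: [0.4777, 0.0978, 0.1109]
tool_rot: [0.0, -0.626, 0.78, -0.0]
contact_force: [-0.2, 0.6, 1.2]
gripper_width: 1.0
grasp_force: 0.0
3.6 [-0.585  0.345  0.306  2.121 -0.159  0.696  2.751] [0.4777 0.0978 0.1109] [-0.2  0.6  1.2] [-0.02  0.02 -0.1 ] g 1.0001140442946501 0.0
yaw y-axis deg 167.6 tool z [ 0.001  0.    -1.   ]
to 0.25 [ 0.0004  0.0016 -0.1391]
to 0.108 [0.0005 0.0017 0.0029]
t: 4.3
eef_pos: [0.4778, 0.0981, 0.1113]
tool_rot: [0.001, -0.627, 0.779, -0.0]
contact_force: [-0.5, -0.2, 5.4]
gripper_width: 0.573
grasp_force: 30.1
4.3 [-0.585  0.344  0.306  2.121 -0.159  0.696  2.751] [0.4778 0.0981 0.1113] [-0.5 -0.2  5.4] [-0.17  0.18  0.03] g 0.5733479608515631 30.07398054935038
yaw y-axis deg 167.6 tool z [ 0.001  0.001 -1.   ]
to 0.25 [ 0.0006  0.0015 -0.1387]
to 0.108 [0.0008 0.0017 0.0033]
```

```bash
python3 -m jog '[{"x":0,"y":0,"z":0,"ax":0,"ay":0,"az":0.1},{"x":0,"y":0,"z":0,"ax":0,"ay":0,"az":0.2},{"x":0,"y":0,"z":0,"ax":0,"ay":0,"az":0.3},{"x":0,"y":0,"z":0,"ax":0,"ay":0,"az":0.4},{"x":0,"y":0,"z":0,"ax":0,"ay":0,"az":0.5},{"x":0,"y":0,"z":0,"ax":0,"ay":0,"az":0.6},{"x":0,"y":0,"z":0,"ax":0,"ay":0,"az":0.7},{"x":0,"y":0,"z":0,"ax":0,"ay":0,"az":0.8},{"x":0,"y":0,"z":0,"ax":0,"ay":0,"az":0.9},{"x":0,"y":0,"z":0,"ax":0,"ay":0,"az":1.0},{"x":0,"y":0,"z":0,"ax":0,"ay":0,"az":1.1},{"x":0,"y":0,"z":0,"ax":0,"ay":0,"az":1.2}]' 0 30; python3 s.py
```

```text
t: 5.5
eef_pos: [0.4763, 0.0996, 0.1112]
tool_rot: [-0.001, -0.076, 0.997, 0.001]
contact_force: [-6.8, 3.9, 12.3]
gripper_width: 0.574
grasp_force: 30.8
5.5 [-0.826  0.385  0.605  2.135 -0.337  0.714  1.726] [0.4763 0.0996 0.1112] [-6.8  3.9 12.3] [0.8  1.39 0.22] g 0.57363068148085 30.763195613399148
yaw y-axis deg 98.7 tool z [-0.002  0.003 -1.   ]
to 0.25 [ 0.0008 -0.0014 -0.1388]
to 0.108 [ 0.0006 -0.0018  0.0032]
```

```bash
python3 -m jog '[{"x":0,"y":0,"z":0,"ax":0,"ay":0,"az":0.09},{"x":0,"y":0,"z":0,"ax":0,"ay":0,"az":0.18},{"x":0,"y":0,"z":0,"ax":0,"ay":0,"az":0.27},{"x":0,"y":0,"z":0,"ax":0,"ay":0,"az":0.36}]' ; python3 s.py;  python3 -m jog '[{"x":0,"y":0,"z":0,"ax":0,"ay":0,"az":0.09},{"x":0,"y":0,"z":0,"ax":0,"ay":0,"az":0.18},{"x":0,"y":0,"z":0,"ax":0,"ay":0,"az":0.27},{"x":0,"y":0,"z":0,"ax":0,"ay":0,"az":0.36}]' ; python3 s.py
```

```text
t: 5.9
eef_pos: [0.4787, 0.0999, 0.1114]
tool_rot: [0.002, 0.103, 0.995, 0.001]
contact_force: [-1.1, 3.8, 3.8]
gripper_width: 0.57
grasp_force: 30.5
5.9 [-0.897  0.409  0.7    2.138 -0.4    0.721  1.433] [0.4787 0.0999 0.1114] [-1.1  3.8  3.8] [0.79 0.09 0.74] g 0.5695164098581829 30.531607187585905
yaw y-axis deg 78.2 tool z [ 0.003  0.002 -1.   ]
to 0.25 [ 0.0018 -0.0023 -0.1386]
to 0.108 [ 0.0022 -0.0027  0.0034]
t: 6.3
eef_pos: [0.4785, 0.0997, 0.1112]
tool_rot: [0.001, 0.279, 0.96, 0.001]
contact_force: [2.2, 3.1, 1.1]
gripper_width: 0.572
grasp_force: 34.5
6.3 [-0.968  0.439  0.798  2.141 -0.471  0.738  1.145] [0.4785 0.0997 0.1112] [2.2 3.1 1.1] [ 0.59 -0.32  0.76] g 0.571770723011909 34.49186359997839
yaw y-axis deg 57.6 tool z [ 0.003  0.002 -1.   ]
to 0.25 [ 0.0009 -0.0027 -0.1388]
to 0.108 [ 0.0011 -0.0031  0.0032]
```

The moment levelled off at about 0.75 N m, against about 0.2 while the ring was turning, so the pads are slipping at the stop. I'll let go, rise and check the index in the picture.

```bash
python3 -m jog '[{"x":0,"y":0,"z":0,"ax":0,"ay":0,"az":0},{"x":0,"y":0,"z":0,"ax":0,"ay":0,"az":0},{"x":0,"y":0,"z":0,"ax":0,"ay":0,"az":0},{"x":0,"y":0,"z":0,"ax":0,"ay":0,"az":0},{"x":0,"y":0,"z":-0.03,"ax":0,"ay":0,"az":0},{"x":0,"y":0,"z":-0.06,"ax":0,"ay":0,"az":0},{"x":0,"y":0,"z":-0.08,"ax":0,"ay":0,"az":0},{"x":0,"y":0,"z":-0.08,"ax":0,"ay":0,"az":0}]' 1; python3 s.py; cat >look.py <<'E'
import sys
from h import *
s=read_camera("scene")[:,:,::-1];cv2.imwrite("pics/raw_"+sys.argv[1],s)
cv2.imwrite("pics/"+sys.argv[1],cv2.resize(s[175:255,215:295],None,fx=7,fy=7,interpolation=cv2.INTER_CUBIC))
E
python3 look.py c2.png
```

```text
t: 7.1
eef_pos: [0.4788, 0.098, 0.1925]
tool_rot: [0.002, 0.279, 0.96, 0.002]
contact_force: [-0.4, 0.2, -0.6]
gripper_width: 0.999
grasp_force: 0.0
7.1 [-1.098  0.302  0.931  2.078 -0.312  0.9    1.013] [0.4788 0.098  0.1925] [-0.4  0.2 -0.6] [ 0.01 -0.01  0.02] g 0.9986993840824415 0.0
yaw y-axis deg 57.6 tool z [ 0.004  0.003 -1.   ]
to 0.25 [ 0.0021 -0.0015 -0.0575]
to 0.108 [ 0.0024 -0.0021  0.0845]
```

View pics/c2.png

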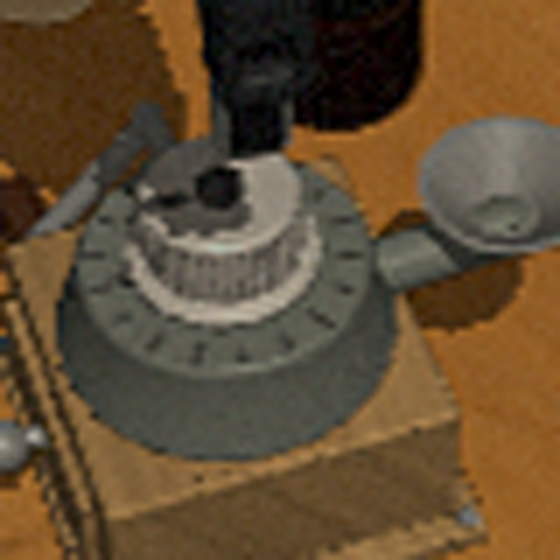

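The scene crop shows the rib now pointing left, with its tip near (155,203) and the nut at (218,188). I'll work out the turn from before to now.

```bash
python3 - <<'E'
from h import *
for nut,tip in(((190+341/6,180+137/6),(190+346/6,180+183/6)),((215+218/7,175+195/7),(215+156/7,175+203/7))):
    d=on("scene",tip,.137)-on("scene",nut,.137);print(np.degrees(np.arctan2(d[1],d[0])),np.linalg.norm(d))
E
```

```text
-130.1063009632138 0.02158925526365809
143.25422525960363 0.019216517526372972
```

The ring turned about 85° clockwise, which fits four clicks and the stop. Next I'll regrip and back off 60°.

```bash
python3 -m jog '[{"x":0.001,"y":-0.001,"z":0.03,"ax":0,"ay":0,"az":0},{"x":0.001,"y":-0.001,"z":0.06,"ax":0,"ay":0,"az":0},{"x":0.001,"y":-0.001,"z":0.08,"ax":0,"ay":0,"az":0},{"x":0.001,"y":-0.001,"z":0.08,"ax":0,"ay":0,"az":0},{"x":0.001,"y":-0.001,"z":0.08,"ax":0,"ay":0,"az":0}]' 1; python3 -m jog '[{"x":0,"y":0,"z":0,"ax":0,"ay":0,"az":0},{"x":0,"y":0,"z":0,"ax":0,"ay":0,"az":0},{"x":0,"y":0,"z":0,"ax":0,"ay":0,"az":0},{"x":0,"y":0,"z":0,"ax":0,"ay":0,"az":0},{"x":0,"y":0,"z":0,"ax":0,"ay":0,"az":0},{"x":0,"y":0,"z":0,"ax":0,"ay":0,"az":0},{"x":0,"y":0,"z":0,"ax":0,"ay":0,"az":0}]' 0 40; python3 s.py;  python3 -m jog '[{"x":0,"y":0,"z":0,"ax":0,"ay":0,"az":-0.11},{"x":0,"y":0,"z":0,"ax":0,"ay":0,"az":-0.22},{"x":0,"y":0,"z":0,"ax":0,"ay":0,"az":-0.33},{"x":0,"y":0,"z":0,"ax":0,"ay":0,"az":-0.44},{"x":0,"y":0,"z":0,"ax":0,"ay":0,"az":-0.55},{"x":0,"y":0,"z":0,"ax":0,"ay":0,"az":-0.66},{"x":0,"y":0,"z":0,"ax":0,"ay":0,"az":-0.77},{"x":0,"y":0,"z":0,"ax":0,"ay":0,"az":-0.88},{"x":0,"y":0,"z":0,"ax":0,"ay":0,"az":-0.99},{"x":0,"y":0,"z":0,"ax":0,"ay":0,"az":-1.06},{"x":0,"y":0,"z":0,"ax":0,"ay":0,"az":-1.06},{"x":0,"y":0,"z":0,"ax":0,"ay":0,"az":-1.06}]' ; python3 s.py
```

```text
t: 7.65
eef_pos: [0.4753, 0.097, 0.1099]
tool_rot: [-0.001, 0.279, 0.96, -0.001]
contact_force: [0.4, -0.2, 0.5]
gripper_width: 1.0
grasp_force: 0.0
t: 8.35
eef_pos: [0.4781, 0.1001, 0.1122]
tool_rot: [0.002, 0.278, 0.96, 0.003]
contact_force: [-0.8, 5.7, 9.3]
gripper_width: 0.57
grasp_force: 39.8
8.35 [-0.974  0.437  0.805  2.143 -0.475  0.738  1.15 ] [0.4781 0.1001 0.1122] [-0.8  5.7  9.3] [ 1.19 -0.03 -0.05] g 0.5697193993088374 39.84999205567874
yaw y-axis deg 57.7 tool z [ 0.004  0.004 -1.   ]
to 0.25 [ 0.0003 -0.0024 -0.1378]
to 0.108 [ 0.0005 -0.0032  0.0042]
t: 9.55
eef_pos: [0.478, 0.1, 0.1122]
tool_rot: [0.003, -0.245, 0.969, 0.001]
contact_force: [0.8, 4.4, 6.2]
gripper_width: 0.567
grasp_force: 40.7
9.55 [-0.76   0.366  0.519  2.132 -0.283  0.702  2.014] [0.478  0.1    0.1122] [0.8 4.4 6.2] [ 1.24  0.04 -0.02] g 0.5672285049771011 40.746689579682425
yaw y-axis deg 118.4 tool z [ 0.005  0.004 -1.   ]
to 0.25 [ 0.002  -0.0009 -0.1378]
to 0.108 [ 0.0029 -0.0011  0.0042]
```

Turned 60.7°, with the residual moment about zero. I'll release, rise and look.

```bash
python3 -m jog '[{"x":0,"y":0,"z":0,"ax":0,"ay":0,"az":0},{"x":0,"y":0,"z":0,"ax":0,"ay":0,"az":0},{"x":0,"y":0,"z":0,"ax":0,"ay":0,"az":0},{"x":0,"y":0,"z":0,"ax":0,"ay":0,"az":0},{"x":0,"y":0,"z":-0.03,"ax":0,"ay":0,"az":0},{"x":0,"y":0,"z":-0.06,"ax":0,"ay":0,"az":0},{"x":0,"y":0,"z":-0.1,"ax":0,"ay":0,"az":0},{"x":0,"y":0,"z":-0.12,"ax":0,"ay":0,"az":0},{"x":0,"y":0,"z":-0.12,"ax":0,"ay":0,"az":0}]' 1; python3 look.py c3.png
```

```text
t: 10.45
eef_pos: [0.4775, 0.0979, 0.233]
tool_rot: [0.003, -0.244, 0.97, 0.001]
contact_force: [-0.7, -0.4, 0.3]
gripper_width: 1.005
grasp_force: 0.0
```

View pics/c3.png

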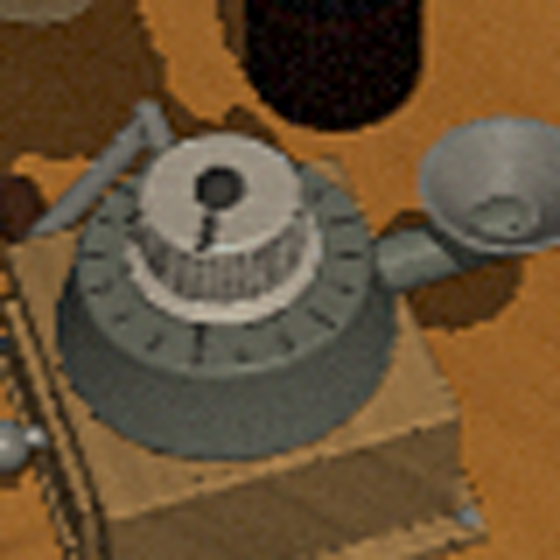

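The rib tip is at (203,248) and the pointer sits on the tick at (200,345). That is one tick clockwise of the starting tick at (243,352), which matches four clicks in and three back. Everything around the mill was left alone, so I'm handing in.

```bash
python3 -c "
from station import *
print(hand_in())"
```

```text
the job is handed in; nothing more can be done
None
```

The ring was turned clockwise to its stop, backed off three clicks (60°) and released, and the job is handed in; the last picture shows the pointer on the third tick, and the arm never went near the jars, tin or label roll.

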